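Pass the mould carrier over its spring stop

TASK

On the casting slide, press the sprung stop bar down with your fingertips and, while holding it down, push the metal carrier plate by its rear edge over the stop tooth and fully home against the end stop. Then let go of the bar so that it springs up and its tooth locks in the plate's window. Only press and push: do not lift the carrier, do not touch the plaster mould on it, and leave the two figures and the jar standing where they are.

Things in the scene. Friction and masses are not known exactly. Their poses are not given: they have to be found in the camera images.
- track: The casting slide, fixed to the bench: a grey steel channel 400 mm long (its x = -210 to 190 mm), 140 mm wide, open at the top. Origin on the bench under its mid-line; x axis = the way the carrier must travel, y across, z up (all slide x and z below are in this frame). Base plate top at z = 6 mm. Its place and yaw differ each time
- rails (a point): Point on the slide's mid-line at x = 0, z = 52 mm. Ledges (top z = 30 mm) carry the plate from 46 to 62 mm either side of the mid-line, leaving a gap 92 mm wide; outside them walls 52 mm high. Keeper lips (z 47 to 52 mm, slide x = -110 to 190 mm, reaching in to 52 mm from the mid-line) stop the plate from lifting out
- end_stop (a point): Middle of the top edge of the end stop's inner face, at slide x = 170 mm, z = 60 mm: a steel block across the +x end, 12 mm thick
- stop_bar (a joint): How far the sprung stop bar is pressed down, m: 0 = up, 0.014 = fully down on a rigid stop. About 1.7 N starts it, 6.6 N holds it fully down; it stays level and springs up by itself. Pressed 9 mm or more, its tooth clears the carrier. Once over the tooth, the plate keeps the bar down by itself (about 9 mm) until its window comes over the tooth at home
- press_end (a point): Centre of the top of the bar's rear end, slide x = -185 mm; moves with the bar. The bar: flat steel, 30 mm wide, on the mid-line in the gap, from slide x = -185 to 100 mm; top z = 28 mm up, 14 mm fully down. It can be pressed anywhere: it lies open behind the carrier and runs on under it
- stop_tooth (a point): Centre of the top of the stop tooth on the bar: a steel block 14 mm along x, 30 mm wide, 11 mm above the bar, at slide x = 82 to 96 mm; top z = 39 mm when up, where it blocks the carrier, 25 mm fully down; moves with the bar
- carrier: Loose aluminium plate 150 mm along x, 120 wide, 14 thick, on the ledges (underside z = 30 mm), 2 mm side play, 0.7 to 1 kg with its mould. Origin: centre of its underside, axes as the slide's. Leading edge at its x = +75 mm. It starts with the origin at slide x = -35 to -5 mm, short of the tooth; home against the end stop the origin is at slide x = 95 mm
- rear_edge (a point): Centre of the carrier's plain vertical rear edge face, the edge to push: 75 mm behind the carrier's origin, half-way up the 14 mm thickness (z = 37 mm)
- window (a point): Centre, on the plate's top, of the carrier's through window: 26 mm along x, 44 mm across, 6 mm behind the carrier's origin. When home the tooth has 6 mm to spare before and behind in it
- mould: White plaster half-mould fixed on the front part of the carrier, 56 mm along x, 88 mm wide, 32 mm high (top z = 76 mm), an open cavity in its top; origin under its centre, 44 mm ahead of the carrier's origin. Not to be touched
- figure_hat: Loose plaster figure with a hat, 95 mm tall, square foot 39 mm wide, origin under its centre. A bystander
- figure_plain: Loose bare-headed plaster figure, 71 mm tall, square foot 36 mm wide, origin under its centre. A bystander
- jar: Loose jar, 65 mm tall, 50 mm across, origin under its centre. A bystander
Mind the look-alikes: they are no part of the job. What is meant by the carrier is not black, brown or orange, and is the larger of those in its own colour.

How it is judged:
On the way, in this order (a step that is already met when the one before it is completed fails the run):
1. the fingers hold the stop bar down (at least 9 mm) while the carrier is still short of the tooth (value of joint stop_bar above 0.009 m and contact force between the fingers and stop_bar above 0.5 N and x of carrier in the frame of track below 0.012 m), for 0.1 s.
2. the carrier's leading edge has passed over the held-down tooth (x of carrier in the frame of track above 0.024 m and value of joint stop_bar above 0.007 m), for 0.05 s.
At the end, for the whole second after the job is handed in: The carrier lies flat on the ledges at rest within 9 mm of the end stop, the stop bar is up again (within 3 mm) with its tooth in the plate's window, and the figures and the jar stand within 25 mm of where they were (x of carrier in the frame of track between 0.086 and 0.1 m and value of joint stop_bar below 0.003 m and z of carrier in the frame of track below 0.034 m and angle between carrier's own z axis and vertical below 0.05 rad and linear speed of carrier below 0.01 m/s and distance of each of figure_hat, figure_plain, jar from where it was at the start of the episode below 0.025 m and angle between each of figure_hat, figure_plain, jar's own z axis and vertical below 0.2 rad); the robot touches nothing.
It fails at once if the carrier is lifted off its ledges by more than 8 mm (z of carrier in the frame of track above 0.038 m).
It fails at once if the robot touches the plaster mould (contact force between any of the fingers, the arm and mould above 1 N).
It fails at once if the taller plaster figure with a hat is pushed away, lifted or knocked over (distance of figure_hat from where it was at the start of the episode above 0.025 m or angle between figure_hat's own z axis and vertical above 0.35 rad).
It fails at once if the smaller plaster figure is pushed away, lifted or knocked over (distance of figure_plain from where it was at the start of the episode above 0.025 m or angle between figure_plain's own z axis and vertical above 0.35 rad).
It fails at once if the jar is pushed away, lifted or knocked over (distance of jar from where it was at the start of the episode above 0.025 m or angle between jar's own z axis and vertical above 0.35 rad).
It also fails if it takes over 40 s, if anything falls off the work surface, if the arm or the gripper's body presses on something with over 40 N, if the wrist force passes 120 N, or if a joint passes its speed limit or range.

ROBOT

A 7-joint arm with a two-finger parallel gripper is mounted at the origin on the work surface. World frame = base frame: x ahead of the robot, y to its left, z up, the work surface at z = 0. Lengths are in m, angles in rad, forces in N, time in s.
With the tool pointing down it reaches from about 0.425 to 0.875 m from the base axis. Payload 8.4 kg.
Tool frame: the origin (TCP) lies midway between the tips of the shut fingers; the grasp point (between the pads) lies 19 mm behind it (r.grasp_offset is the distance from the TCP to the grasp point, in m); z points along the fingers, y is the line along which they close (so a half turn about z gives the same grasp; the last joint's range is limited). The gripper opens to 85 mm and grips with 20 to 120 N. Pads are 22 mm wide; open, the fingers measure 114 mm over their backs; the gripper's body (76 mm by 85 mm) begins 54 mm behind the grasp point. The pads swing forward as they close: fully open they stand 13 mm farther back than shut.
Start: joints at [-1.202, 0.333, 0.04, 1.465, -0.013, 1.343, -0.059], TCP at [0.293, 0.58, 0.231] pointing down, gripper open.
Joint ranges: [-2.58, 2.58], [-0.38, 2.09], [-1.3, 1.39], [0.25, 2.4], [-1.5, 4.64], [0.08, 2.09], [-2.65, 2.65]. Speed limits (rad/s): [2.22, 2.22, 2.79, 2.79, 3.14, 3.14, 3.14].

INTERFACE

Orientations are given as a unit quaternion [w, x, y, z].
In Python, from plant import monitor, imaging, r, search_frame, outline_of gives the robot as it stands.
- The arm moves only by the tool servo_tool, never from a script. Its argument "plan" is a list of rows, each an object with "grip": the finger opening in cm, from 0 to 8.54; "offset": the shift along the world's x, y, z in cm, a list of three; "turn": the turn about the world's z in degrees. In form: [{"grip": grip, "offset": [x, y, z], "turn": turn}, ...]. A call has 1 to 20 rows; each row is the pose to reach, as a shift and turn from the pose commanded when the call began; what a row does not reach only later rows make up. A row lasts 1/12 s, in which the tool goes at most 41.7 mm and 7.16 degrees, less where a joint would pass 70% of its speed; a pose out of reach is approached as far as the arm can. A call with a gripper value outside its range is refused whole. The fingers move at their own pace and stop on an object; the grip force is fixed at half the most. Time passes only in rows, so rows that repeat a pose let the fingers close. It gives the time, the measured TCP pose, the force, the opening and the grip force at its end, in the units of the state.
- monitor.get_state(): the state, without advancing time (a new reading comes with each control period).
- imaging.grab_frame(name): name is "scene" or "top" or "wrist"; returns a dict with "pixels" (384x512x3 uint8, red, green, blue), "z_map" (384x512 float32, m along the optical axis (not along the pixel's ray), 0 where there is no reading), "fx", "fy", "cx", "cy" (pixels), "R" (3x3) and "t" (3): a world point X has camera coordinates R X + t; the wrist camera has in their place "hand_eye" (4x4, takes a point from camera to tool coordinates, whose origin is the TCP and whose axes are the flange's). Camera axes: x right, y down, z forward; pixel columns grow to the right and rows downward; lengths in m; the calibration is good to about 2 mm. The wrist camera is an equidistant fisheye: a pixel r from the principal point sees the ray r / f radians off the axis. A picture is of the moment at which its call begins: read the wrist's pose just before it.
- r.sign_off(): hands the job in; it is judged then, once.
Trained networks look in a picture, given as the dict that the camera call returned (one of the last four; its "shot" number tells which), for a name from the list of things; names that differ only in an ending like _2 or _b are one class to them, and where a whole thing is asked for, a point or a joint stands for the part that bears it (a point fixed in the world has none). Each returns a list of dicts, best first, with "score" (0 to 1); they miss things now and then, are a little off and sometimes report something else, mostly with a low value. They report only what shows in the picture. A call takes as long as a camera call. They do not tell look-alikes from the thing itself.
- search_frame(picture, thing): "point" ([x, y, z] in m, in the coordinates of the camera as it stood for that picture, good to about 4 mm: the middle of the surface that is visible of it).
- outline_of(picture, thing): "pixels" (384x512 bool, what is visible of it).
The state is a dict: "time": time; "joints": joint angles; "joint_vel": joint speeds; "joint_efforts": joint torques, N m; "tool_pos": TCP position; "orientation": TCP orientation; "force": force on the tool from outside, world axes, zero at the start; "torque": the same for the moment, N m; "width": finger opening in m; "gripper_force": force on a finger pad.
Only numpy, scipy, OpenCV 4.12 (cv2) and the standard library are available. Lean on these libraries where they do the work, as an engineer would, in place of code of your own. Each camera call takes 0.05 s, during which the arm holds its last target. There are 200 camera calls.

## Working session

There is one attempt and no reset: what is moved stays moved. The work goes in short steps, Python scripts to look and compute and a tool call to move; the robot and the scene stay as the last step left them, time stands still between calls to the robot, and variables do not carry over. Pictures are saved under pics/ and viewed, at most 10 in all, crops included, and the job is handed in when it is done.

Besides the shell and the picture viewer there is one more tool, called after "Request:" by a JSON object that holds its "api" and its "payload". servo_tool: Moves the arm, as the interface text tells. Its arguments: {"type":"object","properties":{"plan":{"type":"array","items":{"type":"object","properties":{"grip":{"type":"number"},"offset":{"type":"array","items":{"type":"number"}},"turn":{"type":"number"}}}}},"required":["plan"]}

```bash
mkdir -p pics; cat > h.py <<'E'
import numpy as np,cv2
from plant import monitor,imaging,r,search_frame,outline_of
def world(p,pts): return (np.asarray(pts)-p["t"])@p["R"]
def cloud(p):
    z=p["z_map"];v,u=np.mgrid[:384,:512]
    c=np.stack([(u-p["cx"])/p["fx"]*z,(v-p["cy"])/p["fy"]*z,z],-1)
    return world(p,c)
E
python3 - <<'E'
from h import *
ims=[]
for n in("top","scene"):
    p=imaging.grab_frame(n); ims.append(p["pixels"]); C=cloud(p); np.savez(f"{n}.npz",C=C,px=p["pixels"],z=p["z_map"])
    for t in("track","stop_bar","carrier","mould","figure_hat","figure_plain","jar"):
        for d in search_frame(p,t)[:4]:
            w=world(p,d["point"]); print(n,t,round(d["score"],2),w.round(3), (p["R"]@w+p["t"])[:2]/(p["R"]@w+p["t"])[2]*p["fx"]+[p["cx"],p["cy"]])
    cv2.imwrite(f"pics/{n}.png",cv2.resize(p["pixels"][...,::-1],(768,576)))
print(monitor.get_state())
E
```

```text
top track 0.79 [0.585 0.113 0.028] [235.50518363 175.0655198 ]
top stop_bar 0.98 [ 0.589 -0.001  0.027] [281.3926814  177.13785341]
top stop_bar 0.53 [0.742 0.181 0.034] [214.62433213 113.33023649]
top carrier 0.95 [0.288 0.237 0.016] [172.29563292 293.40241658]
top carrier 0.92 [0.381 0.066 0.009] [247.7906518  260.01405398]
top carrier 0.87 [ 0.521 -0.241  0.016] [376.32846084 212.52700063]
top carrier 0.75 [ 0.769 -0.145  0.01 ] [340.23781631 116.84202914]
top mould 0.87 [ 0.546 -0.21   0.046] [367.46897411 199.267887  ]
top mould 0.83 [0.581 0.12  0.074] [231.6538062  171.76143953]
top mould 0.77 [0.356 0.086 0.038] [238.09982537 269.54718592]
top mould 0.69 [0.29  0.194 0.045] [188.46221345 295.13609307]
top figure_hat 0.87 [0.747 0.049 0.049] [266.41595622 113.0050428 ]
top figure_plain 0.53 [0.742 0.178 0.034] [215.9767728  113.46080408]
top jar 0.96 [0.608 0.37  0.068] [129.61062731 153.53947845]
scene track 0.63 [0.61  0.048 0.033] [270.06421992 203.92171486]
scene stop_bar 0.78 [ 0.604 -0.027  0.028] [240.15611561 213.66380674]
scene stop_bar 0.7 [0.772 0.041 0.042] [303.83
[... 849 characters left out ...]
ints': array([-1.20221175,  0.33314596,  0.03992235,  1.46540634, -0.01340855,
        1.34333187, -0.05850201]), 'joint_vel': array([ 0.00098072, -0.00110978,  0.00054969, -0.00214915,  0.00023714,
        0.00094762,  0.00137545]), 'joint_efforts': array([ 8.71668926e-04, -6.58275247e+01,  1.36339936e+00, -4.05798304e+01,
        1.64682919e-02,  2.96590195e-03, -4.03761555e-05]), 'tool_pos': array([0.29309451, 0.58012274, 0.23134004]), 'orientation': array([-7.57338744e-06,  2.31792691e-01,  9.72765207e-01, -1.16282790e-05]), 'force': array([ 0.25490834, -0.35203877, -0.4735639 ]), 'torque': array([ 0.00023326, -0.05403401, -0.03825833]), 'gripper_force': 0.0, 'width': 0.0855795809156624}
```

View pics/top.png

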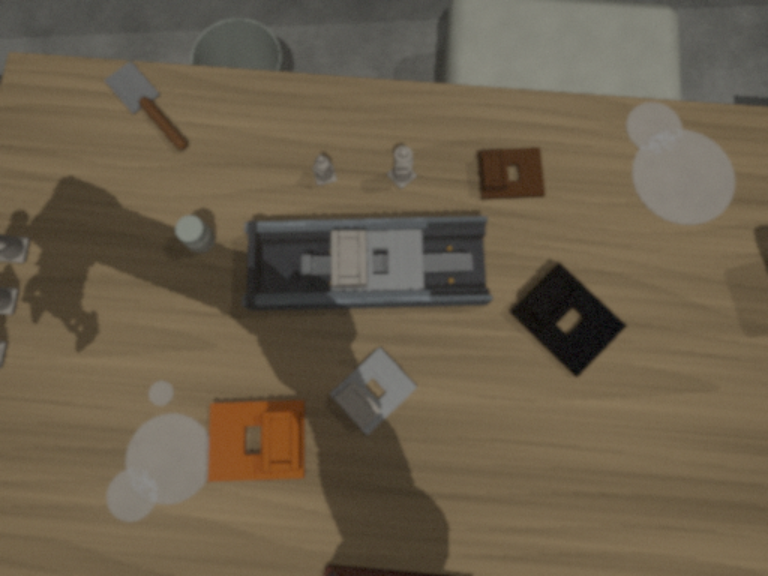

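View pics/scene.png

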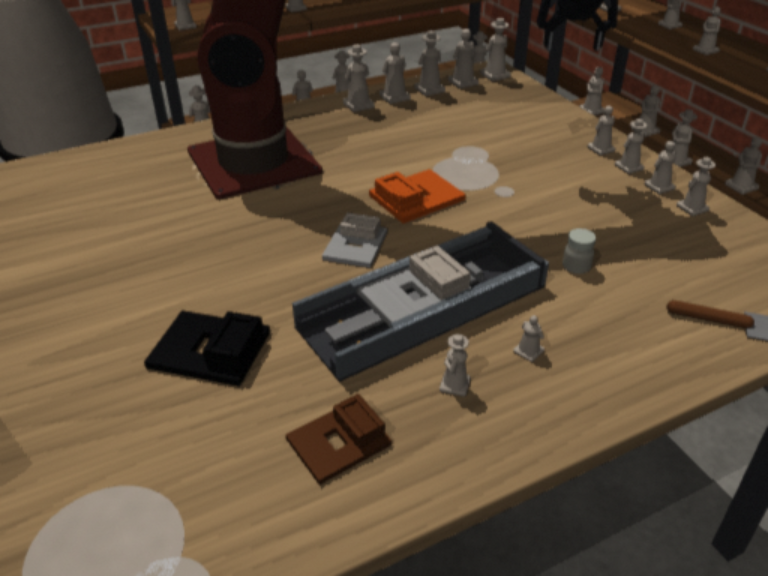

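The carrier candidates in the top picture (768-px scale) are:
- light-grey plate in the slide, (377,260)
- small grey plate, (373,390)
- orange, (256,440)
- black, (568,320)
- brown, (511,173)

The one meant is the plate in the slide. It is grey, it is the larger of the two grey ones, and it sits on the ledges. The bar's free end shows at (470,262), so the slide's +x points to image left. I'll fit the pose and check a crop.

```bash
python3 - <<'E'
from h import *
d=np.load("top.npz");C=d["C"];px=d["px"]
reg=(abs(C[...,0]-.59)<.12)&(C[...,1]>-.13)&(C[...,1]<.34)&(d["z"]>0)
m=reg&(C[...,2]>.046)&(C[...,2]<.066)
n,l,s,_=cv2.connectedComponentsWithStats(m.astype(np.uint8))
for i in range(1,n):
    if s[i,4]>15:
        P=C[l==i]; rr=cv2.minAreaRect((P[:,:2]*1000).astype(np.float32)); print(i,s[i],[np.round(q,1) for q in rr], np.median(P[:,2]).round(4))
P=C[reg&(C[...,2]>.012)&(C[...,2]<.066)]
print("all",cv2.minAreaRect((P[:,:2]*1000).astype(np.float32)))
# midline profile rows
for v in(172,175,178):
    print(v,[(u,*(1000*C[v,u]).round(0).astype(int)) for u in range(160,330,3)])
x=cv2.resize(px[120:225,150:340,::-1],None,fx=4,fy=4,interpolation=cv2.INTER_CUBIC); cv2.imwrite("pics/crop.png",cv2.convertScaleAbs(x,alpha=1.5))
E
```

```text
1 [ 161  144  167   60 2444] [array([586. ,  92.3]), array([141.5, 399.4]), np.float64(6.0)] 0.0514
27 [222 179  25  13  56] [array([544.6, 106. ]), array([24.8, 65.3]), np.float64(33.3)] 0.054
all ((586.1849975585938, 92.03619384765625), (141.83226013183594, 400.4664001464844), 5.927706241607666)
172 [(160, np.int64(586), np.int64(311), np.int64(-2)), (163, np.int64(586), np.int64(303), np.int64(-1)), (166, np.int64(572), np.int64(279), np.int64(60)), (169, np.int64(572), np.int64(272), np.int64(59)), (172, np.int64(581), np.int64(273), np.int64(25)), (175, np.int64(587), np.int64(270), np.int64(6)), (178, np.int64(588), np.int64(263), np.int64(5)), (181, np.int64(588), np.int64(255), np.int64(6)), (184, np.int64(589), np.int64(247), np.int64(6)), (187, np.int64(590), np.int64(240), np.int64(4)), (190, np.int64(590), np.int64(232), np.int64(6)), (193, np.int64(590), np.int64(224), np.int64(6)), (196, np.int64(592), np.int64(217), np.int64(2)), (199, np.int64(591), np.int64(209), np.int64(8)), (202, np.int64(585), np.int64(196), np.int64(36)), (205, np.int64(584), np.int64(188), np.i
[... 7154 characters left out ...]
4(588), np.int64(-20), np.int64(29)), (292, np.int64(589), np.int64(-27), np.int64(27)), (295, np.int64(590), np.int64(-35), np.int64(26)), (298, np.int64(591), np.int64(-43), np.int64(23)), (301, np.int64(591), np.int64(-50), np.int64(29)), (304, np.int64(592), np.int64(-57), np.int64(26)), (307, np.int64(592), np.int64(-64), np.int64(29)), (310, np.int64(593), np.int64(-72), np.int64(28)), (313, np.int64(592), np.int64(-79), np.int64(31)), (316, np.int64(600), np.int64(-90), np.int64(4)), (319, np.int64(600), np.int64(-98), np.int64(6)), (322, np.int64(601), np.int64(-105), np.int64(7)), (325, np.int64(603), np.int64(-114), np.int64(-2)), (328, np.int64(604), np.int64(-122), np.int64(-3))]
```

View pics/crop.png

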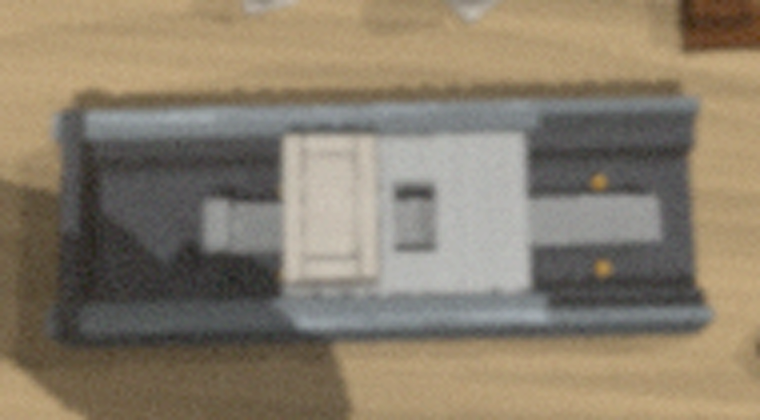

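The crop shows the light-grey plate with its mould to the left, at (455,210). The window is at (415,217), the rear edge at x=528 and the bar's rear end at x=660. In world mm:

| Quantity | Value |
|---|---|
| Slide origin | about (585, 102) |
| Slide +x direction | (-0.1045, 0.9945) |
| Rear edge, slide x | about -101 |
| Carrier origin, slide x | about -26 |

I'll go above the bar at slide x of about -137 with the fingers shut and across the slide.

Request:
{"api": "servo_tool", "payload": {"plan": [{"grip": 0,"offset": [30.6,-61.4,-11.0],"turn": -57.2},{"grip": 0,"offset": [30.6,-61.4,-11.0],"turn": -57.2},{"grip": 0,"offset": [30.6,-61.4,-11.0],"turn": -57.2},{"grip": 0,"offset": [30.6,-61.4,-11.0],"turn": -57.2},{"grip": 0,"offset": [30.6,-61.4,-11.0],"turn": -57.2},{"grip": 0,"offset": [30.6,-61.4,-11.0],"turn": -57.2},{"grip": 0,"offset": [30.6,-61.4,-11.0],"turn": -57.2},{"grip": 0,"offset": [30.6,-61.4,-11.0],"turn": -57.2},{"grip": 0,"offset": [30.6,-61.4,-11.0],"turn": -57.2},{"grip": 0,"offset": [30.6,-61.4,-11.0],"turn": -57.2},{"grip": 0,"offset": [30.6,-61.4,-11.0],"turn": -57.2},{"grip": 0,"offset": [30.6,-61.4,-11.0],"turn": -57.2},{"grip": 0,"offset": [30.6,-61.4,-11.0],"turn": -57.2},{"grip": 0,"offset": [30.6,-61.4,-11.0],"turn": -57.2},{"grip": 0,"offset": [30.6,-61.4,-11.0],"turn": -57.2},{"grip": 0,"offset": [30.6,-61.4,-11.0],"turn": -57.2},{"grip": 0,"offset": [30.6,-61.4,-11.0],"turn": -57.2},{"grip": 0,"offset": [30.6,-61.4,-11.0],"turn": -57.2},{"grip": 0,"offset": [30.6,-61.4,-11.0],"turn": -57.2},{"grip": 0,"offset": [30.6,-61.4,-11.0],"turn": -57.2}]}}

```text
time: 2.47
tool_pos: [0.599, -0.0333, 0.1212]
orientation: [-0.0, 0.669, 0.743, 0.0]
force: [-0.9, 0.6, 0.2]
width: 0.0001
gripper_force: 0.0
```

```bash
python3 - <<'E'
from h import *
for n in("wrist","top"):
    p=imaging.grab_frame(n); cv2.imwrite(f"pics/{n}2.png",cv2.convertScaleAbs(cv2.resize(p["pixels"][...,::-1],(640,480)),alpha=1.4))
E
```

```text
(no output)
```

View pics/wrist2.png

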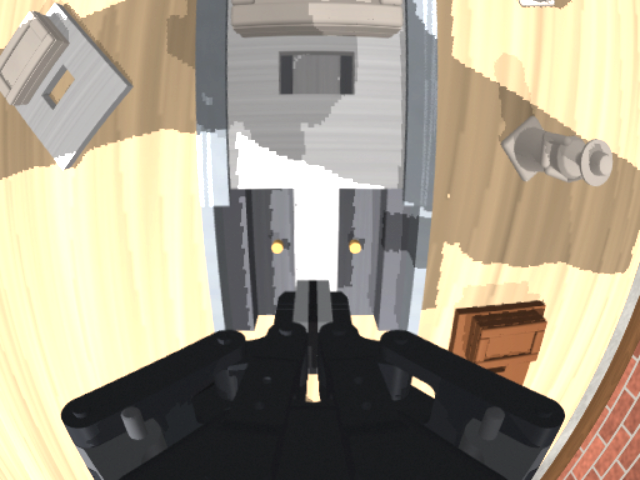

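The wrist view shows the shut tips centred over the bright bar at (313,290). The carrier's straight rear edge is ahead at row 187, and the mould is beyond it. I'll press down now.

Request:
{"api": "servo_tool", "payload": {"plan": [{"grip": 0,"offset": [0,0,-4],"turn": 0},{"grip": 0,"offset": [0,0,-7.5],"turn": 0},{"grip": 0,"offset": [0,0,-8.7],"turn": 0},{"grip": 0,"offset": [0,0,-9.3],"turn": 0},{"grip": 0,"offset": [0,0,-9.8],"turn": 0},{"grip": 0,"offset": [0,0,-10.3],"turn": 0},{"grip": 0,"offset": [0,0,-10.5],"turn": 0},{"grip": 0,"offset": [0,0,-10.5],"turn": 0},{"grip": 0,"offset": [0,0,-10.5],"turn": 0}]}}

```text
time: 3.32
tool_pos: [0.5999, -0.0334, 0.0176]
orientation: [0.0, 0.669, 0.743, 0.001]
force: [-3.1, 2.5, 5.7]
width: 0.0001
gripper_force: 2.7
```

Request:
{"api": "servo_tool", "payload": {"plan": [{"grip": 0,"offset": [0,0,-0.2],"turn": 0},{"grip": 0,"offset": [-0.1,0.7,-0.2],"turn": 0},{"grip": 0,"offset": [-0.15,1.4,-0.2],"turn": 0},{"grip": 0,"offset": [-0.2,1.9,-0.2],"turn": 0},{"grip": 0,"offset": [-0.25,2.4,-0.2],"turn": 0},{"grip": 0,"offset": [-0.3,2.8,-0.2],"turn": 0},{"grip": 0,"offset": [-0.34,3.2,-0.2],"turn": 0},{"grip": 0,"offset": [-0.38,3.6,-0.2],"turn": 0},{"grip": 0,"offset": [-0.42,4.0,-0.2],"turn": 0}]}}

```text
time: 4.07
tool_pos: [0.597, 0.0022, 0.0163]
orientation: [0.003, 0.67, 0.742, 0.0]
force: [1.2, -10.8, 5.1]
width: 0.0002
gripper_force: 6.0
```

Request:
{"api": "servo_tool", "payload": {"plan": [{"grip": 0,"offset": [-0.05,0.5,0],"turn": 0},{"grip": 0,"offset": [-0.11,1.0,0],"turn": 0},{"grip": 0,"offset": [-0.16,1.5,0],"turn": 0},{"grip": 0,"offset": [-0.21,2.0,0],"turn": 0},{"grip": 0,"offset": [-0.26,2.5,0],"turn": 0},{"grip": 0,"offset": [-0.32,3.0,0],"turn": 0},{"grip": 0,"offset": [-0.37,3.5,0],"turn": 0},{"grip": 0,"offset": [-0.42,4.0,0],"turn": 0},{"grip": 0,"offset": [-0.47,4.5,0],"turn": 0},{"grip": 0,"offset": [-0.53,5.0,0],"turn": 0},{"grip": 0,"offset": [-0.58,5.5,0],"turn": 0},{"grip": 0,"offset": [-0.63,6.0,0],"turn": 0},{"grip": 0,"offset": [-0.68,6.5,0],"turn": 0},{"grip": 0,"offset": [-0.74,7.0,0],"turn": 0}]}}

```text
time: 5.23
tool_pos: [0.5899, 0.0721, 0.0163]
orientation: [0.003, 0.67, 0.742, 0.0]
force: [1.5, -11.0, 6.9]
width: 0.0
gripper_force: 6.5
```

```bash
python3 - <<'E'
from h import *
s=monitor.get_state();print(s["tool_pos"],s["force"])
p=imaging.grab_frame("wrist"); cv2.imwrite("pics/wrist3.png",cv2.resize(p["pixels"][...,::-1],(640,480)))
E
```

```text
[0.58993508 0.07207683 0.01632872] [  1.53318687 -10.98178959   6.91912409]
```

View pics/wrist3.png

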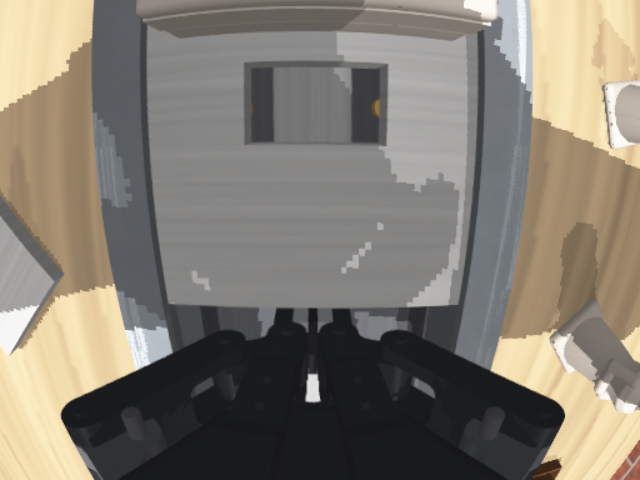

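The fingertips sit against the rear edge at (310,305), and the plate is square in the slide. The carrier is at about +56 mm, past the tooth, with roughly 39 mm to go.

Request:
{"api": "servo_tool", "payload": {"plan": [{"grip": 0,"offset": [-0.05,0.5,0],"turn": 0},{"grip": 0,"offset": [-0.11,1.0,0],"turn": 0},{"grip": 0,"offset": [-0.16,1.5,0],"turn": 0},{"grip": 0,"offset": [-0.21,2.0,0],"turn": 0},{"grip": 0,"offset": [-0.26,2.5,0],"turn": 0},{"grip": 0,"offset": [-0.3,2.9,0],"turn": 0},{"grip": 0,"offset": [-0.35,3.3,0],"turn": 0},{"grip": 0,"offset": [-0.38,3.6,0],"turn": 0},{"grip": 0,"offset": [-0.41,3.9,0],"turn": 0},{"grip": 0,"offset": [-0.43,4.1,0],"turn": 0},{"grip": 0,"offset": [-0.43,4.1,0],"turn": 0}]}}

```text
time: 6.2
tool_pos: [0.5861, 0.1102, 0.0163]
orientation: [0.004, 0.671, 0.741, -0.001]
force: [1.9, -18.4, 7.7]
width: 0.0001
gripper_force: 13.0
```

Request:
{"api": "servo_tool", "payload": {"plan": [{"grip": 0,"offset": [-0.02,0.2,0],"turn": 0},{"grip": 0,"offset": [-0.04,0.4,0],"turn": 0},{"grip": 0,"offset": [-0.04,0.4,0],"turn": 0}]}}

```text
time: 6.45
tool_pos: [0.5861, 0.1103, 0.0164]
orientation: [0.005, 0.672, 0.74, -0.002]
force: [3.4, -29.0, 9.4]
width: -0.0
gripper_force: 17.5
```

The plate is against the end stop: the force rose from 18 to 29 N with no travel. I'll back off 15 mm with the bar still held, then lift clear.

Request:
{"api": "servo_tool", "payload": {"plan": [{"grip": 0,"offset": [0.1,-0.8,0],"turn": 0},{"grip": 0,"offset": [0.16,-1.5,0],"turn": 0},{"grip": 0,"offset": [0.21,-2.0,0],"turn": 0},{"grip": 0,"offset": [0.21,-2.0,0.6],"turn": 0},{"grip": 0,"offset": [0.21,-2.0,1.2],"turn": 0},{"grip": 0,"offset": [0.21,-2.0,2],"turn": 0},{"grip": 0,"offset": [0.21,-2.0,5],"turn": 0},{"grip": 0,"offset": [0.21,-2.0,9],"turn": 0},{"grip": 0,"offset": [0.5,-6.0,13],"turn": 0},{"grip": 0,"offset": [1,-10.0,17],"turn": 0},{"grip": 0,"offset": [1,-14.0,19],"turn": 0},{"grip": 0,"offset": [1,-18.0,19],"turn": 0},{"grip": 0,"offset": [1,-22.0,19],"turn": 0},{"grip": 0,"offset": [1,-22.0,19],"turn": 0},{"grip": 0,"offset": [1,-22.0,19],"turn": 0}]}}

```text
time: 7.7
tool_pos: [0.5918, -0.1066, 0.2063]
orientation: [0.002, 0.672, 0.74, -0.001]
force: [-0.6, -0.3, 0.0]
width: 0.0
gripper_force: 0.0
```

```bash
python3 - <<'E'
from h import *
s=monitor.get_state();print(s["tool_pos"],s["force"])
p=imaging.grab_frame("top");C=cloud(p)
S=(C[...,:2]-[.5851,.102])@np.array([[-.1045,-.9945],[.9945,-.1045]])
g=lambda a,b,w:np.round(np.percentile(C[(S[...,0]>a)&(S[...,0]<b)&(abs(S[...,1])<w)][:,2],[25,50,75]),4)
print("bar behind",g(-.17,-.03,.01),"tooth",g(.084,.094,.01),"plate",g(.03,.065,.04))
m=(abs(S[...,1])<.04)&(C[...,2]>.037)&(C[...,2]<.05)&(abs(S[...,0])<.2);print("rear",np.percentile(S[m][:,0],[1,3]).round(4))
cv2.imwrite("pics/top4.png",cv2.convertScaleAbs(cv2.resize(p["pixels"][100:230,140:340,::-1],None,fx=3.9,fy=3.9),alpha=1.4))
E
```

```text
[ 0.59175174 -0.10660852  0.20626109] [-0.60218658 -0.25742979  0.0105369 ]
bar behind [0.0272 0.03   0.6041] tooth [0.0375 0.0382 0.0386] plate [0.0423 0.0433 0.0443]
rear [0.0214 0.0227]
```

View pics/top4.png

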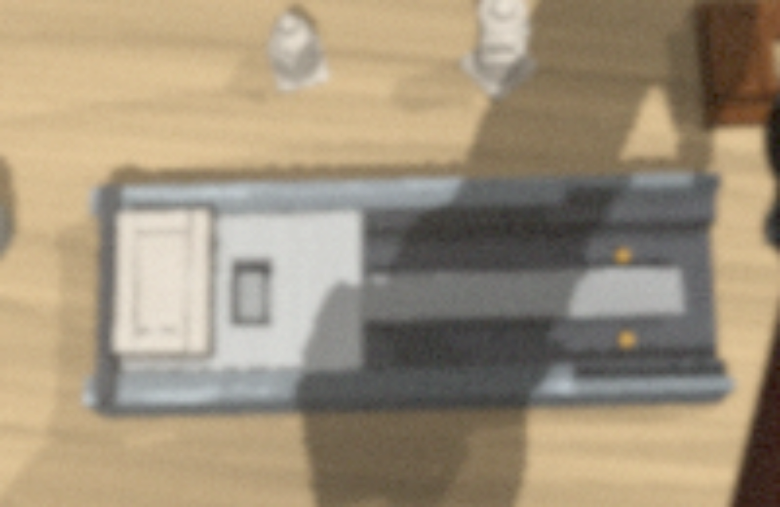

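The plate is home against the end stop at the left. The tooth shows in the window at (252,293) at z of about 38 mm, so the bar is up. Both figures are standing.

```bash
python3 -c "
from plant import r
print(r.sign_off())"
```

```text
the job is handed in; nothing more can be done
None
```

The carrier is home against the end stop with the tooth up in its window, the figures were not touched, the arm is clear and the job is handed in; no verdict was returned.

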